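# Turn two butt hinges over between trays

## Task

Turn the two brass butt hinges over into the loose tray. Cap the hinged tray they lie in with the empty tray that has four steel lugs: set it mouth-down on the hinged tray a little towards the round bar, so that its lugs drop in clear of the four keeper lips, and slide it fully home towards the pivot so that the lugs lie under the lips. Then swing the bar over to the other side until both trays lie flat there together, upside down, without spilling the hinges, and let go.

Things in the scene. Friction and masses are not known exactly. Their poses are not given: they have to be found in the camera images.
- bar (a point): Middle of the 12 mm steel bar (100 mm clear) that swings the hinged tray. y along bar and pivot, x to the pivot, z up at start. The pivot axis is 130 mm along x, level with the bar, 75 mm above the bench. The bar starts nearest the robot and swings exactly 180 degrees up and over to flat on the far side, between hard stops. A few newtons swing it; past upright it sinks by its own weight.
- mouth (a point): Centre of the hinged tray's rim, axes as the bar's, 75 mm along x from it. Wood, 80 (x) by 90 (y) mm outside, 16 deep, walls 5. Beside it steel plates (inner faces y +-67) carry inward lips at x -22 and +22, 16 long, reaching in to y +-52, undersides 10 above the rim, tops 13. Drop the lugged tray in centred at x -22 (play 6 mm), slide it home to x 0; its lugs meet stops at x +4.
- cap: Empty wooden tray with four steel lugs, mouth-down, 140 g. Origin: centre of its mouth, z to its back. 80 (x) by 90 (y) by 20 mm high, 16 deep. Grip batten on the back along y, 14 wide, 72 long, z 20 to 44 mm. Lugs at the rim, 6 thick, stick out 16 on both y sides at x +-22, 14 long. Works either way round. A smaller tray without lugs (70 by 76) is a bystander.
- hinge_a: Closed brass butt hinge, 38 by 26 by 9 mm, 40 g, lying loose in the hinged tray; origin at the middle of its underside.
- hinge_b: The second such hinge, the same in size, beside the first in the hinged tray.
Things that resemble listed ones, but are neither listed nor needed, are in the scene too. Leave any orange, red or turquoise look-alike of the cap alone.

How it is judged:
By the outcome, as a careful person would: the job done as asked, in the order asked, and still so for the second after the job is handed in, with the robot touching nothing.
It also fails if it takes over 53 s, if anything falls off the work surface, if the arm or the gripper's body presses on something with over 40 N, if the wrist force passes 120 N, or if a joint passes its speed limit or range.

## Robot

A 6-joint arm with a two-finger parallel gripper is mounted at the origin on the work surface. World frame = base frame: x ahead of the robot, y to its left, z up, the work surface at z = 0. Lengths are in m, angles in degrees, forces in N, time in s.
With the tool pointing down it reaches from about 0.35 to 0.875 m from the base axis. Payload 4.2 kg.
Tool frame: the origin (TCP) lies midway between the tips of the shut fingers; the grasp point (between the pads) lies 19 mm behind it; y points along the fingers, z is the direction in which the jaws open and shut, and the axes are right-handed (so a half turn about y gives the same grasp; the last joint's range is limited). The gripper opens to 87 mm and grips with 3 to 60 N. Pads are 19 mm wide; open, the fingers measure 117 mm over their backs; the gripper's body (75 mm by 190 mm) begins 51 mm behind the grasp point.
Start: joints at [-51.36, 22.042, 0.453, 0, -68.411, -14.817], TCP at [0.252, -0.572, 0.223] pointing down, gripper open.
Joint ranges: [-179.83, 179.83], [-69.29, 118.12], [-61.27, 80.66], [-181.25, 117.63], [-171.15, -9.14], [-177.46, 177.46]. Speed limits (degrees/s): [159.86, 159.86, 180, 180, 180, 180].

## Interface

Orientations are given as [roll, pitch, yaw] about the fixed x, y, z axes, in that order (R = Rz(yaw) Ry(pitch) Rx(roll)).
In Python, from workcell import env gives the robot as it stands. The module is installed in compiled form; this text tells all that it offers. Calls block until the motion is done:
- env.goto(position, orientation): joint-space move of the TCP to a pose.
- env.move_straight(position, rotation=None, rate=0.15, force_limit=None): straight line of the TCP; rotation=None keeps the orientation; rate is the mean speed in m/s. With force_limit (N) it stops when the force on the tool has changed by that much, and returns True; else False.
- env.set_joints(angles): joint-space move.
- env.gripper_to(opening, grasp_force=None): opening from 0.0 (shut) to 1.0 (fully open); grasp_force is the grip in N (None keeps the last); returns when the fingers have stopped.
- env.dwell(seconds).
- env.inverse_kinematics(position, orientation): joint angles nearest the present ones, or None.
- env.read_state(): the state.
- env.grab_frame(name): name is "scene" or "top"; returns a dict with "image" (384x512x3 uint8, blue, green, red), "fx", "fy", "cx", "cy" (pixels), "position" and "orientation" of the camera in the world. Camera axes: x right, y up, looking along -z (the intrinsics and any distortion apply to the point x, -y, -z); pixel columns grow to the right and rows downward; lengths in m; the calibration is good to about 2 mm. A picture is of the moment at which its call begins. There is no depth.
A pose or a line that the arm cannot do raises env.Unreachable and nothing moves.
- env.close_job(): hands the job in, once; it reports no verdict.
Trained networks look in a picture, given as the dict that the camera call returned (one of the last four; its "shot" number tells which), for a name from the list of things; names that differ only in an ending like _2 or _b are one class to them, and where a whole thing is asked for, a point or a joint stands for the part that bears it (a point fixed in the world has none). Each returns a list of dicts, best first, with "score" (0 to 1); they miss things now and then, are a little off and sometimes report something else, mostly with a low value. They report only what shows in the picture. A call takes as long as a camera call. They do not tell look-alikes from the thing itself.
- env.search_frame(picture, thing): "xyz" ([x, y, z] in m, in world coordinates, good to about 4 mm: the middle of the surface that is visible of it).
- env.trace(picture, thing): "mask" (384x512 bool, what is visible of it).
The state is a dict: "clock": time; "joint_positions": joint angles; "qvel": joint speeds; "joint_torque": joint torques, N m; "position": TCP position; "tool_rot": TCP orientation; "force": force on the tool from outside, world axes, zero at the start; "wrist_torque": the same for the moment, N m; "opening": opening from 0.0 (shut) to 1.0 (fully open).
Only numpy, scipy, OpenCV 4.12 (cv2) and the standard library are available. Lean on these libraries where they do the work, as an engineer would, in place of code of your own. Each camera call takes 0.05 s, during which the arm holds its last target. There are 200 camera calls.

## Working session

There is one attempt and no reset: what is moved stays moved. The work goes in short steps, each a Python script; the robot and the scene stay as the last script left them, time stands still between calls to the robot, and variables do not carry over. Pictures are saved under pics/ and viewed, about 8 in all and at most 12, crops included, and the job is handed in when it is done.

```bash
mkdir -p pics; cat > h.py <<'E'
import numpy as np, cv2
from scipy.spatial.transform import Rotation as R
from workcell import env
def cam(p):
    o=p["orientation"]; o=np.array(o,float)
    return (o if o.shape==(3,3) else R.from_euler('xyz',o,degrees=True).as_matrix()), np.array(p["position"],float)
def px2w(p,u,v,z):
    M,c=cam(p); d=M@np.array([(u-p["cx"])/p["fx"],-(v-p["cy"])/p["fy"],-1.])
    return c+d*(z-c[2])/d[2]
def w2px(p,X):
    M,c=cam(p); q=M.T@(np.array(X)-c); return np.array([p["cx"]+p["fx"]*q[0]/-q[2], p["cy"]-p["fy"]*q[1]/-q[2]])
E
python3 - <<'E'
from h import *
for n in("scene","top"):
    p=env.grab_frame(n); cv2.imwrite(f"pics/{n}0.png",cv2.resize(p["image"],None,fx=1.5,fy=1.5))
    print(n,[k for k in p],p["position"],p["orientation"],p["fx"])
    for t in("bar","mouth","cap","hinge_a"):
        print(t,[(np.round(r["xyz"],3).tolist(),round(r["score"],2),w2px(p,r["xyz"]).round()) for r in env.search_frame(p,t)][:5])
print(env.read_state())
E
```

```text
scene ['image', 'fx', 'fy', 'cx', 'cy', 'position', 'orientation', 'shot'] [0.75414789 0.34084132 0.93075785] [ 31.79138582   0.64254492 139.99433396] 388.62971770735646
bar [([0.51, 0.006, 0.075], 0.76, array([252., 238.]))]
mouth [([0.509, -0.002, 0.07], 0.69, array([250., 237.])), ([0.515, 0.022, 0.064], 0.54, array([254., 246.]))]
cap [([0.556, -0.474, 0.021], 0.98, array([139., 145.])), ([0.534, -0.298, 0.022], 0.97, array([178., 178.])), ([0.331, 0.122, 0.024], 0.77, array([334., 237.])), ([0.199, -0.279, 0.02], 0.69, array([271., 124.])), ([0.655, -0.189, 0.019], 0.61, array([163., 229.]))]
hinge_a [([0.513, 0.022, 0.064], 0.52, array([255., 245.]))]
top ['image', 'fx', 'fy', 'cx', 'cy', 'position', 'orientation', 'shot'] [ 0.21496811 -0.09088975  1.25990035] [  9.86219074   0.528      -89.09374973] 407.1643158373332
bar [([0.507, 0.002, 0.068], 0.89, array([223., 158.]))]
mouth [([0.502, -0.001, 0.071], 0.93, array([224., 160.]))]
cap [([0.548, -0.483, 0.02], 0.89, array([380., 151.])), ([0.32, 0.117, 0.02], 0.88, array([185., 221.])), ([0.646, -0.195, 0.019], 0.78, array([288., 120.])), ([0.524, -0.313, 0.02], 0.66, array([325., 158.])), ([0.216, -0.285, 0.019], 0.61, array([318., 258.]))]
hinge_a [([0.514, 0.014, 0.062], 0.47, array([220., 156.]))]
{'clock': 0.5, 'joint_positions': array([-5.13580576e+01,  2.20459043e+01,  4.49404141e-01, -2.43024028e-03,
       -6.84124751e+01, -1.48188498e+01]), 'qvel': array([-0.01035083, -0.06715781,  0.05138125, -0.01204517, -0.12233982,
        0.04427854]), 'joint_torque': array([ 8.40502452e-06, -3.90073979e+01,  1.87446892e+01,  4.22077283e+00,
        1.49781239e-02, -4.10585017e-05]), 'position': array([ 0.25247257, -0.57167774,  0.22247717]), 'tool_rot': array([-8.99907453e+01,  1.11069494e-04,  2.38221983e+01]), 'force': array([-0.51103719, -0.74184253, -0.02584688]), 'wrist_torque': array([ 0.02788892,  0.04087287, -0.01997112]), 'opening': 1.0006132386606803}
```

View pics/scene0.png

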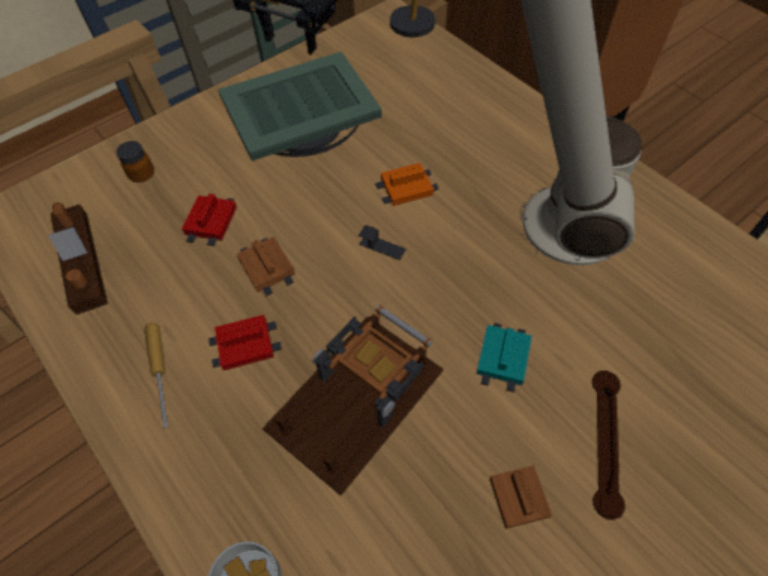

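View pics/top0.png

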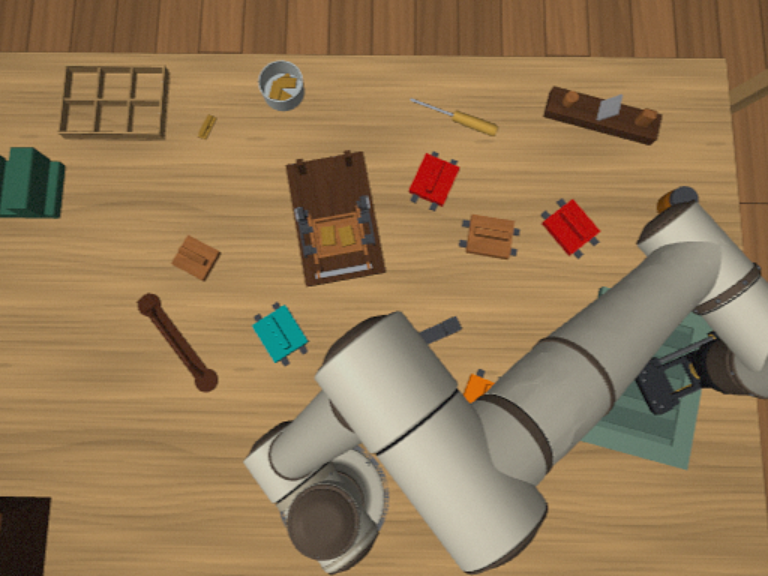

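The cap could be taken for any of these (scene view px): wood with lugs (265,265), red (209,217), red (243,342), orange (407,184), turquoise (504,355), or the lugless small wood tray (520,496). By the description it's the wooden one with lugs. I'll check it in a close crop, together with the fixture.

```bash
python3 - <<'E'
from h import *
import pickle
rows=[]
D={}
for n,boxes in(("top",[(300,135,55,46),(185,95,80,100)]),("scene",[(150,150,55,55),(190,195,110,100)])):
    p=env.grab_frame(n); D[n]=p; 
    tl=[]
    for (u,v,w,h) in boxes:
        c=p["image"][v:v+h,u:u+w]; s=min(390/w,290/h); c=cv2.resize(c,None,fx=s,fy=s,interpolation=cv2.INTER_CUBIC)
        t=np.zeros((295,395,3),np.uint8); t[:c.shape[0],:c.shape[1]]=c; tl.append(t); print(n,u,v,s)
    rows.append(np.hstack(tl))
    for t in("bar","cap"):
        for r in env.trace(p,t)[:5]:
            m=r["mask"].astype(np.uint8); pts=cv2.findNonZero(m); print(n,t,round(r["score"],2),cv2.minAreaRect(pts),m.sum())
cv2.imwrite("pics/crop1.png",np.vstack(rows))
pickle.dump(D,open("D.pkl","wb"))
E
```

```text
top 300 135 6.304347826086956
top 185 95 2.9
top cap 0.91 ((186.92308044433594, 222.3845977783203), (39.93841552734375, 28.844409942626953), 56.3099365234375) 971
top cap 0.79 ((316.79998779296875, 257.4000244140625), (14.0, 19.600000381469727), 53.13010025024414) 233
top cap 0.75 ((289.1340637207031, 119.94847106933594), (25.180583953857422, 35.74018478393555), 23.962486267089844) 775
top cap 0.61 ((326.6216125488281, 157.770263671875), (37.97616958618164, 26.63263702392578), 9.462322235107422) 856
top cap 0.18 ((225.48077392578125, 160.90383911132812), (43.537776947021484, 46.87174987792969), 78.69007110595703) 968
scene 150 150 5.2727272727272725
scene 190 195 2.9
scene bar 0.91 ((251.8324432373047, 235.10543823242188), (60.287601470947266, 56.97913360595703), 36.02737045288086) 1805
scene cap 0.93 ((270.25, 122.25000762939453), (25.930675506591797, 37.631099700927734), 71.56504821777344) 782
scene cap 0.88 ((138.44918823242188, 146.25901794433594), (28.744434356689453, 37.79148864746094), 23.629377365112305) 865
scene cap 0.88 ((162.61851501464844, 227.74656677246094), (29.15775489807129, 47.168182373046875), 73.0724868774414) 1141
scene cap 0.83 ((335.93170166015625, 237.9853515625), (33.664344787597656, 41.766136169433594), 12.094757080078125) 1215
scene cap 0.65 ((178.07643127441406, 177.14013671875), (37.829322814941406, 29.848451614379883), 61.38954162597656) 970
```

View pics/crop1.png

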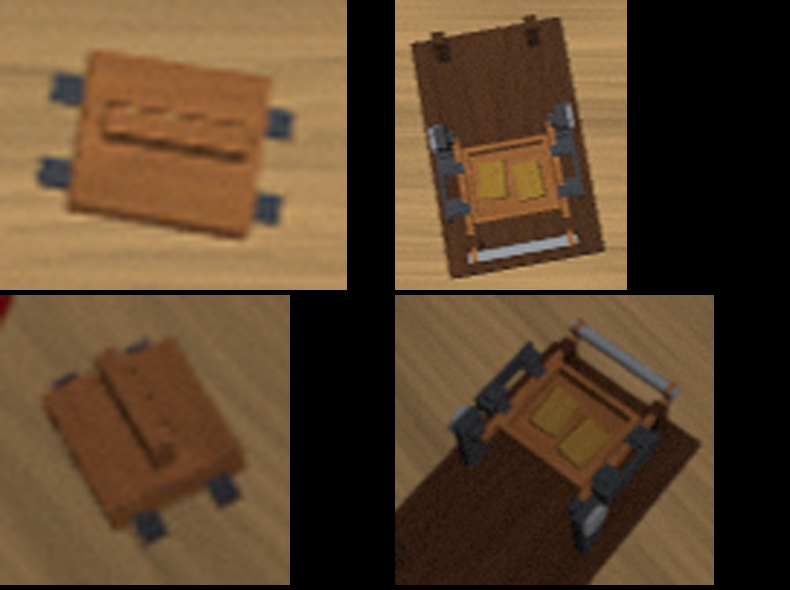

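Crop check: wooden cap with four dark lugs, batten along its y. The fixture has the bar at the lower edge (near the robot) and the two hinges in its tray. Now computing poses.

```bash
cat > pose.py <<'E'
from h import *
import pickle
D=pickle.load(open("D.pkl","rb")); T,S=D["top"],D["scene"]
def up(pts,o,s): return [( o[0]+(x+.5)/s-.5, o[1]+(y+.5)/s-.5) for x,y in pts]
def ws(p,pts,z): return np.array([px2w(p,u,v,z) for u,v in pts])
ct=ws(T,up([(53,85),(40,170),(292,125),(281,210)],(300,135),6.304),.006)
print("cap top lugs",ct.round(4).tolist(),"c",ct.mean(0).round(4)); d=ct[:2].mean(0)-ct[2:].mean(0); print(np.linalg.norm(d),np.degrees(np.arctan2(d[1],d[0])))
cs=ws(S,up([(60,82),(135,50),(150,245),(237,205)],(150,150),5.2727),.006)
print("cap scene",cs.round(4).tolist(),cs.mean(0).round(4)); d=cs[2:].mean(0)-cs[:2].mean(0); print(np.linalg.norm(d),np.degrees(np.arctan2(d[1],d[0])))
for n,p,pts,o in(("top",T,[(75,255),(182,238)],(185,95)),("scene",S,[(180,32),(279,95)],(190,195))):
    b=ws(p,up(pts,o,2.9),.078 ); d=b[0]-b[1] if n=="top" else b[1]-b[0]
    print("bar",n,b.round(4).tolist(),b.mean(0).round(4),np.linalg.norm(d),np.degrees(np.arctan2(d[1],d[0])))
mt=ws(T,up([(63,146),(158,133),(173,210),(78,228)],(185,95),2.9),.075); print("mouth top",mt.mean(0).round(4),mt.round(3).tolist())
ms=ws(S,up([(100,118),(188,190),(254,128),(167,52)],(190,195),2.9),.075); print("mouth scene",ms.mean(0).round(4),ms.round(3).tolist())
for n,p in D.items():
    im=cv2.resize(p["image"],None,fx=4,fy=4)
    
E
python3 pose.py
```

```text
cap top lugs [[0.5591, -0.2609, 0.006], [0.5151, -0.254, 0.006], [0.54, -0.3804, 0.006], [0.4963, -0.3739, 0.006]] c [ 0.5276 -0.3173  0.006 ]
0.12119219737678476 80.99198115536575
cap scene [[0.5429, -0.3794, 0.006], [0.4982, -0.3709, 0.006], [0.5646, -0.2562, 0.006], [0.5145, -0.247, 0.006]] [ 0.53   -0.3134  0.006 ]
0.12506686505791684 81.25651424483176
bar top [[0.4302, 0.0373, 0.078], [0.4494, -0.0714, 0.078]] [ 0.4398 -0.0171  0.078 ] 0.11037387363181485 100.00263488180879
bar scene [[0.4521, -0.0633, 0.078], [0.4275, 0.0391, 0.078]] [ 0.4398 -0.0121  0.078 ] 0.10533758427189845 103.49960664458114
mouth top [ 0.5111 -0.0043  0.075 ] [[0.546, 0.054, 0.075], [0.561, -0.045, 0.075], [0.479, -0.062, 0.075], [0.459, 0.035, 0.075]]
mouth scene [0.5081 0.0006 0.075 ] [[0.556, -0.043, 0.075], [0.541, 0.055, 0.075], [0.463, 0.048, 0.075], [0.473, -0.056, 0.075]]
```

```bash
cat >> pose.py <<'E'
from scipy.optimize import least_squares
def W(q,P,z0=0):
    c,s=np.cos(q[2]),np.sin(q[2]); P=np.array(P,float); return np.c_[q[0]+c*P[:,0]-s*P[:,1],q[1]+s*P[:,0]+c*P[:,1],P[:,2]+z0]
def fit(q0,obs):
    f=lambda q: np.concatenate([(np.array([w2px(p,X) for X in W(q,P)])-np.array(px)).ravel() for p,P,px in obs])
    r=least_squares(f,q0,loss='soft_l1',x_scale=[.01,.01,.1]); print("pose",r.x[:2].round(4),np.degrees(r.x[2]).round(2),"res",f(r.x).round(1).tolist()); return r.x
rim=lambda *o:[(.075+a*.040,b*.045,.075) for a,b in o]
fx=fit([.44,-.0146,.18],[(T,[(0,.052,.078),(0,-.052,.078)]+rim((1,1),(1,-1),(-1,-1),(-1,1)),up([(75,255),(182,238),(63,146),(158,133),(173,210),(78,228)],(185,95),2.9)),
 (S,[(0,-.052,.078),(0,.052,.078)]+rim((1,-1),(1,1),(-1,1),(-1,-1)),up([(180,32),(279,95),(100,118),(188,190),(254,128),(167,52)],(190,195),2.9))])
L=lambda *o:[(a*.022,b*.061,.006) for a,b in o]
cp=fit([.5285,-.316,-.16],[(T,L((1,1),(-1,1),(1,-1),(-1,-1)),up([(53,85),(40,170),(292,125),(281,210)],(300,135),6.304)),
 (S,L((-1,1),(1,1)),up([(150,245),(237,205)],(150,150),5.2727)),(S,[(.04,.045,.02),(.04,-.045,.02),(-.04,-.045,.02),(-.04,.045,.02)],up([(242,160),(172,45),(45,105),(112,215)],(150,150),5.2727))])
rows=[]
def box(x0,x1,y0,y1,z):return [(x0,y0,z),(x1,y0,z),(x1,y1,z),(x0,y1,z)]
F=[[(0,-.05,.075),(0,.05,.075)],box(.035,.115,-.045,.045,.075)]+[box(.075+a*.022-.008,.075+a*.022+.008,min(b*.052,b*.067),max(b*.052,b*.067),.088) for a in(-1,1) for b in(-1,1)]
C=[box(-.04,.04,-.045,.045,.02),box(-.007,.007,-.036,.036,.044)]+[box(a*.022-.007,a*.022+.007,min(b*.045,b*.061),max(b*.045,b*.061),.006) for a in(-1,1) for b in(-1,1)]
for p,bx in((T,[(300,135,55,46),(190,120,70,80)]),(S,[(150,150,55,55),(205,195,90,80)])):
    tl=[]
    for (u,v,w,h),M,q in zip(bx,(C,F),(cp,fx)):
        s=min(390/w,290/h); c=cv2.resize(p["image"][v:v+h,u:u+w],None,fx=s,fy=s,interpolation=cv2.INTER_CUBIC)
        for l in M: cv2.polylines(c,[np.array([((w2px(p,X)-(u,v)+.5)*s) for X in W(q,l)]).astype(int)],True,(0,255,0),1)
        t=np.zeros((295,395,3),np.uint8); t[:c.shape[0],:c.shape[1]]=c; tl.append(t)
    rows.append(np.hstack(tl))
cv2.imwrite("pics/ov.png",np.vstack(rows)); pickle.dump((fx,cp),open("P.pkl","wb"))
E
python3 pose.py|grep pose
```

```text
pose [ 0.4375 -0.014 ] 10.22 res [0.0, 0.6, -2.1, 0.8, 1.0, 0.9, -2.2, 0.7, -3.2, -0.3, -0.3, -1.7, 1.2, -1.6, -0.8, -0.4, 0.5, 2.2, -1.7, -0.7, -3.3, -2.9, -1.2, 2.8]
pose [ 0.5275 -0.3174] -9.73 res [0.0, -0.1, -0.2, -0.3, 0.3, 0.3, -0.0, 0.2, 14.7, -8.7, -15.9, 5.5, -26.1, 10.0, -25.1, 9.4, 24.2, -13.2, 24.5, -12.5]
```

View pics/ov.png

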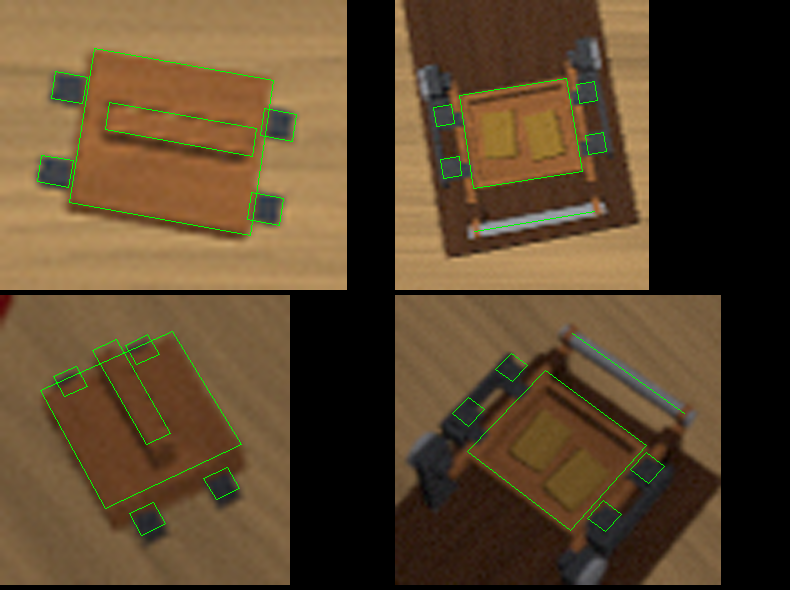

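Top-view overlay matches the cap. Scene suggests it sits about 2 mm further out, so I'll average the two; the fixture overlay is good to about 2 mm. Next: check reach along the whole plan, then grasp the cap.

```bash
cat > plan.py <<'E'
from h import *
B=np.array([.4372,-.0140]); FY=10.2; CP=np.array([.5286,-.3165]); CY=-9.4
a=np.radians(FY); ex=np.array([np.cos(a),np.sin(a)]); ey=np.array([-ex[1],ex[0]])
def L(x,y,z): return [*(B+ex*x+ey*y),z]   # bar frame -> world
E
python3 - <<'E'
from plan import *
for s in(-90,90):
    print(s,[None if j is None else j.round(0).tolist() for j in[env.inverse_kinematics(p,[-90,0,y+s]) for p,y in(([*CP,.15],CY),([*CP,.023],CY),(L(.053,0,.18),FY),(L(.08,0,.098),FY),(L(0,0,.06),FY),(L(.13,0,.2),FY),(L(.26,0,.06),FY))]])
s=-90
env.gripper_to(.5,30)
env.goto([*CP,.12],[-90,0,CY+s])
print(env.move_straight([*CP,.024],rate=.12,force_limit=15))
print(env.read_state()["position"])
env.gripper_to(0,30); st=env.read_state(); print(st["opening"]*87,st["force"])
print(env.move_straight([*CP,.15],rate=.2)); st=env.read_state(); print(st["opening"]*87,st["force"],st["clock"])
env.goto(L(.053,0,.17),[-90,0,FY+s])
for n in("scene","top"):
    p=env.grab_frame(n); cv2.imwrite(f"pics/{n}1.png",cv2.resize(p["image"][80:280,120:380],None,fx=3,fy=3))
print(env.read_state()["clock"],env.read_state()["position"])
E
```

```text
-90 [[-16.0, 24.0, -7.0, 0.0, -59.0, -174.0], [-16.0, 33.0, -14.0, -0.0, -43.0, -174.0], [19.0, 11.0, -22.0, 0.0, -57.0, 172.0], [18.0, 19.0, -24.0, 0.0, -47.0, 172.0], [20.0, 16.0, -37.0, 0.0, -37.0, 171.0], [17.0, 17.0, -10.0, 0.0, -63.0, 173.0], [16.0, 36.0, 0.0, 0.0, -54.0, 174.0]]
90 [[-16.0, 24.0, -7.0, 0.0, -59.0, 6.0], [-16.0, 33.0, -14.0, 0.0, -43.0, 6.0], [19.0, 11.0, -22.0, 0.0, -57.0, -8.0], [18.0, 19.0, -24.0, 0.0, -47.0, -8.0], [20.0, 16.0, -37.0, 0.0, -37.0, -9.0], [17.0, 17.0, -10.0, 0.0, -63.0, -7.0], [16.0, 36.0, 0.0, 0.0, -54.0, -6.0]]
False
[ 0.52928237 -0.31680144  0.02478551]
14.07536230259167 [-0.61238135  0.16445261  1.13186153]
False
13.742143625128945 [-0.39953045  0.42048219 -1.21472672] 6.5
11.5417 [ 0.48935512 -0.00465056  0.16997747]
```

View pics/scene1.png

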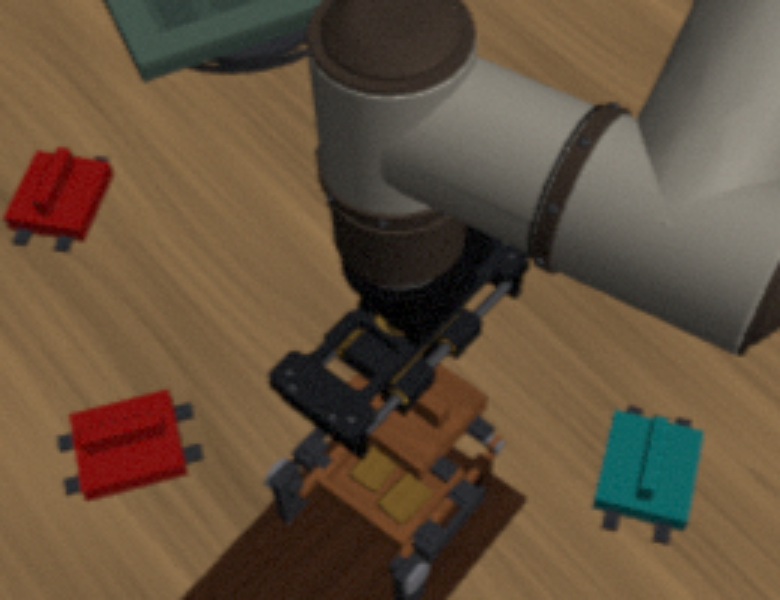

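Cap is held above the fixture with its lug (485,430) on the bar side of the right lip; both hinges show. Lowering with a force stop.

```bash
python3 - <<'E'
from plan import *
s=-90
env.move_straight(L(.053,0,.120),rate=.12)
print(env.move_straight(L(.053,0,.097),rate=.03,force_limit=6))
st=env.read_state(); print(st["position"],st["force"],st["wrist_torque"],st["clock"])
ims=[]
for n,(u,v,w,h) in(("scene",(200,190,110,110)),("top",(185,100,80,80))):
    p=env.grab_frame(n); ims.append(cv2.resize(p["image"][v:v+h,u:u+w],(390,390),interpolation=cv2.INTER_CUBIC))
cv2.imwrite("pics/ins.png",np.hstack(ims))
E
```

```text
True
[ 0.48900022 -0.00470595  0.09914311] [-0.50743216  0.6168455   3.2190724 ] [ 0.00136649  0.23090897 -0.00200778] 12.775
```

View pics/ins.png

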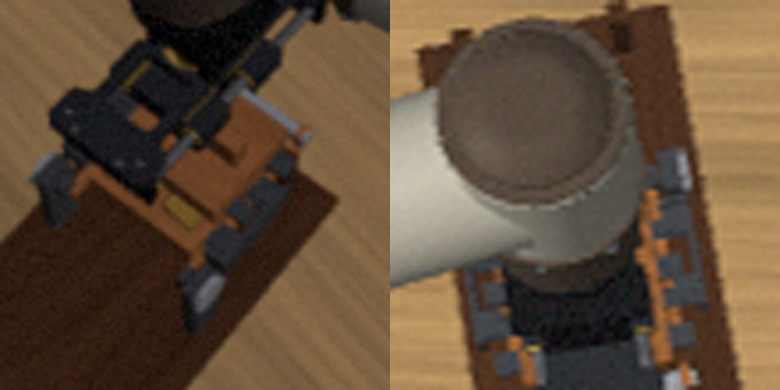

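It stopped at TCP z 0.099, which means the rims are touching (resting on the lips would stop it 13 mm higher). Sliding home.

```bash
python3 - <<'E'
from plan import *
env.move_straight(L(.053,0,.1003),rate=.03)
r=env.move_straight(L(.083,0,.1003),rate=.03,force_limit=10)
st=env.read_state(); p=st["position"]; print(r,p,ex@(p[:2]-B),ey@(p[:2]-B),st["force"],st["clock"])
E
```

```text
False [5.17757837e-01 3.59758196e-04 9.99919338e-02] 0.08182756297540184 -0.00013275261866670107 [-3.46428763 -0.92379189 -0.38026925] 14.275
```

```bash
python3 - <<'E'
from plan import *
r=env.move_straight(L(.089,0,.1),rate=.03,force_limit=10)
st=env.read_state(); p=st["position"]; print(r,ex@(p[:2]-B),p[2],st["force"],st["wrist_torque"],st["opening"]*87)
# check lips: try a gentle lift
r=env.move_straight([*p[:2],.107],rate=.03,force_limit=8)
st=env.read_state(); print(r,st["position"][2],st["force"])
env.move_straight([*p[:2],.0998],rate=.03,force_limit=8)
env.gripper_to(.45); st=env.read_state(); print(st["force"])
env.move_straight([*p[:2],.16],rate=.2)
env.goto(L(-.002,0,.16),[-90,0,FY-90])
ims=[]
for n,(u,v,w,h) in(("scene",(200,190,110,110)),("top",(185,100,80,80))):
    q=env.grab_frame(n); ims.append(cv2.resize(q["image"][v:v+h,u:u+w],(390,390),interpolation=cv2.INTER_CUBIC))
cv2.imwrite("pics/home.png",np.hstack(ims)); print(env.read_state()["clock"])
E
```

```text
True 0.08236742201075915 0.09955695663729672 [-2.49995462  1.52178133  3.97301146] [0.25155346 0.60902412 0.36637267] 13.763070988226715
True 0.10279254757011279 [ 2.12207251  0.45112958 -4.00885918]
[ 0.87883297 -0.64150734  0.16056631]
16.7083
```

View pics/home.png

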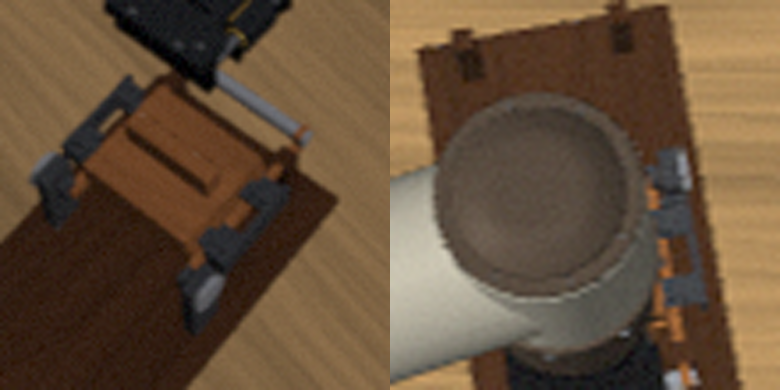

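The cap hit its stops (about 3 mm beyond my estimate, so the fixture sits 3 mm further along x) and a gentle lift was blocked by the lips: locked. The picture shows the cap square with no lugs in the open. Now gripping the bar.

```bash
python3 - <<'E'
from plan import *
x0=.003
env.gripper_to(.28,30)
env.move_straight(L(x0,0,.10),rate=.15)
print(env.move_straight(L(x0,0,.062),rate=.06,force_limit=8), env.read_state()["position"])
env.gripper_to(0,30); st=env.read_state(); print(st["opening"]*87,st["force"],st["position"],st["clock"])
p=st["position"]; print("local x",ex@(p[:2]-B))
# first 12 deg of swing as a test
for t in(6,12):
    t=np.radians(t); env.move_straight(L(x0+.13-.13*np.cos(t),0,.062+.13*np.sin(t)),rate=.05,force_limit=30)
    st=env.read_state(); print(st["position"],st["force"],st["opening"]*87,st["clock"])
q=env.grab_frame("scene"); cv2.imwrite("pics/sw.png",cv2.resize(q["image"][190:310,190:320],None,fx=4,fy=4,interpolation=cv2.INTER_CUBIC))
E
```

```text
False [ 0.4404165  -0.01341449  0.06214622]
11.079291724748149 [-0.59928919  0.21462454  1.01117921] [ 0.44052411 -0.01336595  0.06233414] 19.0583
local x 0.0033838567329060724
[ 0.44113071 -0.01325842  0.07584163] [ 2.2633451   0.05663227 -4.35116623] 10.794154640408603 19.4833
[ 0.44307185 -0.01286893  0.08933745] [ 2.23268317  0.65415145 -5.38173978] 10.88975999586381 19.9083
```

View pics/sw.png

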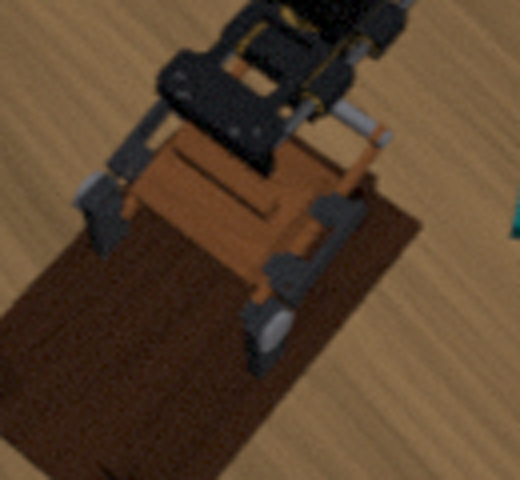

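Bar held and the tray is rising. Completing the arc.

```bash
python3 - <<'E'
from plan import *
x0=.003
for d in range(24,181,12):
    t=np.radians(d); r=env.move_straight(L(x0+.13-.13*np.cos(t),0,.062+.13*np.sin(t)),rate=.07,force_limit=30)
    st=env.read_state(); print(d,r,st["position"].round(3),st["force"].round(1),round(st["opening"]*87,1),round(st["clock"],2))
    if r or st["opening"]*87<9: break
else:
    pass
ims=[]
for n,(u,v,w,h) in(("scene",(170,190,160,160)),("top",(170,80,110,110))):
    q=env.grab_frame(n); ims.append(cv2.resize(q["image"][v:v+h,u:u+w],(390,390),interpolation=cv2.INTER_CUBIC))
cv2.imwrite("pics/over.png",np.hstack(ims))
E
```

```text
24 False [ 0.45  -0.012  0.115] [-0.3  1.8 -3.7] 11.0 20.5
36 False [ 0.462 -0.009  0.138] [-4.8  4.7 -1. ] 11.2 21.04
48 False [ 0.478 -0.006  0.158] [-10.8   5.6   5.2] 10.9 21.58
60 False [ 0.5   -0.003  0.177] [-13.6   5.5  14.4] 11.2 22.12
72 False [0.528 0.003 0.189] [-7.6  5.4 11. ] 11.1 22.67
84 False [0.555 0.008 0.194] [-2.7  5.5  5. ] 11.1 23.21
96 False [0.582 0.013 0.193] [-1.3  4.7  3.3] 10.9 23.75
108 False [0.608 0.018 0.187] [-1.   5.1 -0.5] 11.1 24.29
120 False [0.633 0.022 0.175] [-0.7  4.7  0.3] 10.8 24.83
132 False [0.654 0.026 0.158] [-0.4  4.7 -0.6] 10.7 25.38
144 False [0.672 0.029 0.138] [-0.6  6.1 -1.3] 10.8 25.92
156 False [0.686 0.031 0.114] [ 0.7  5.1 -2. ] 11.1 26.46
168 False [0.694 0.032 0.088] [ 0.9  5.  -2. ] 11.2 27.0
180 False [0.696 0.033 0.061] [ 1.8  4.3 -1.8] 11.2 27.54
```

View pics/over.png

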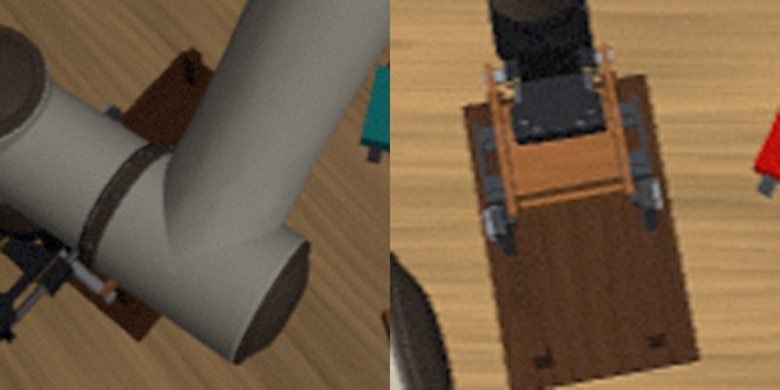

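Both trays are over and lying flat on the far side. Releasing, retreating and checking.

```bash
python3 - <<'E'
from plan import *
env.move_straight(L(.263,0,.059),rate=.03,force_limit=10)
env.gripper_to(.28)
p=env.read_state()["position"]; print(p)
env.move_straight([p[0],p[1],.2],rate=.15)
env.goto([.35,-.4,.3],[-90,0,FY-90])
ims=[]
for n,(u,v,w,h) in(("scene",(150,190,160,160)),("top",(170,70,120,120))):
    q=env.grab_frame(n); ims.append(cv2.resize(q["image"][v:v+h,u:u+w],(390,390),interpolation=cv2.INTER_CUBIC))
    print(n,[(np.round(r["xyz"],3).tolist(),round(r["score"],2)) for t in("bar","hinge_a") for r in env.search_frame(q,t)][:5])
cv2.imwrite("pics/fin.png",np.hstack(ims)); print(env.read_state()["clock"])
E
```

```text
[0.69592658 0.03226232 0.0587686 ]
scene [([0.628, 0.04, 0.096], 0.58)]
top [([0.627, 0.028, 0.093], 0.95)]
34.3583
```

View pics/fin.png

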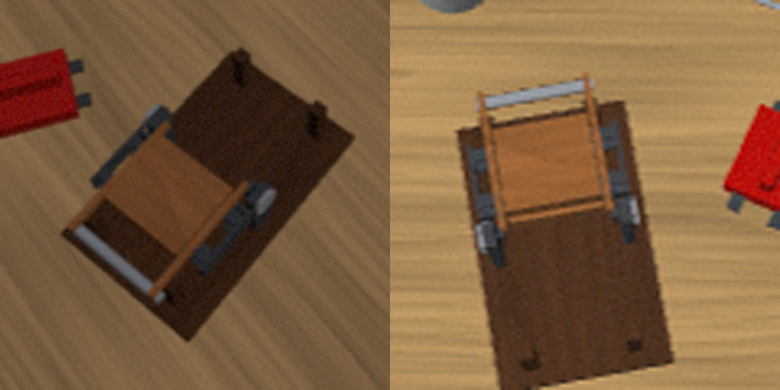

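The trays lie flat and upside down on the far side. No hinges show outside, and the robot is clear.

```bash
python3 -c "
from h import *
env.dwell(.5); env.close_job()"
```

```text
the job is handed in; nothing more can be done
```

The job is done and handed in at about 35 s of the 53 s allowed. I capped the hinged tray with the wooden lugged tray, slid it home, swung the bar through 180° and let go.

- **Seating:** the rims met at the expected height. The cap slid until it hit its stops, about 3 mm past my camera estimate, so I corrected the bar position by that much. A gentle lift was then blocked by the lips, so the lugs were under them.
- **Swing:** the grip on the bar held throughout. The highest force was about 20 N, well under the limits.
- **Final pictures:** both views show the trays flat and upside down on the far side, with the bar released and the arm clear. No hinge shows outside, and the hinge detector found none.
- **Not confirmed:** the hinges are enclosed, so I could not see them lying in the cap itself. I inferred that from nothing having spilled.

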